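Stow the microscope accessories in their nested tray

TASK

Put the microscope's objective, filter cube, long slider and camera adapter away in the tray, setting each down (not dropping it) fully home in the nest made for its shape: objective upright in the round pocket, cube in the square pocket, long slider flat in the long slot, adapter over the spigot. The look-alike eyepiece and the short slider stay with the microscope: leave them where they are.

Things in the scene. Friction and masses are not known exactly. Their poses are not given: they have to be found in the camera images.
- objective: Microscope objective standing on its mounting thread, front lens up: bright metal barrel 34 mm in diameter up to 50 mm height with a dark knurled band low down, then tapering to 16 mm at the top, 75 mm tall in all; foot 31 mm in diameter, 5 mm high. About 0.22 kg. Starts on a 2 mm thick mat, in one of six spots about 95 to 115 mm apart. Origin: centre of its underside, z up along its axis.
- filter_cube: Filter cube: dark metal block 40 x 40 mm, 42 mm tall, with a round glass window on top and one on its -x face. Starts on a 2 mm thick mat, in one of six spots about 95 to 115 mm apart. About 0.12 kg. Origin: centre of its underside; x and y square to its sides, z up.
- long_slider: Polariser slider lying flat: light metal bar 90 mm long, 22 mm wide, 16 mm high, with a small round window in its top and a black end at -x. Starts on a 2 mm thick mat, in one of six spots about 95 to 115 mm apart. About 0.09 kg. Origin: centre of its underside; x along its length, y across it, z up.
- camera_adapter: Camera adapter standing upright: a short metal tube open right through (bore 28 mm), dark collar 48 mm in diameter for the lower 14 mm (a screw head stands out 4 mm on one side), then a light tube 40 mm in diameter up to its full height of 44 mm. Starts on a 2 mm thick mat, in one of six spots about 95 to 115 mm apart. About 0.14 kg. Origin: centre of its underside, z up along its axis.
- eyepiece: Look-alike to leave alone: eyepiece standing on its 30 mm tube, widening above 26 mm height to a black head 39 to 42 mm in diameter with a soft cup, 64 mm tall. Starts on a 2 mm thick mat, in one of six spots about 95 to 115 mm apart. Origin: centre of its underside, z up.
- short_slider: Look-alike to leave alone: blank slider, light metal bar 52 mm long, 22 mm wide, 16 mm high, no window, black end at -x, lying flat. Starts on a 2 mm thick mat, in one of six spots about 95 to 115 mm apart. Origin: centre of its underside; x along its length.
- nest_round: One of 4 fixed nests, each 124 x 94 x 18 mm, white base, grey top, in a steel tray in 2 x 2 shuffled places (pitch 126 mm in x, 96 in y). Origin: centre of underside, 2 mm above the bench; x along the 124 mm side, z up. At its centre a round pocket 52 mm in diameter, 12 mm deep (floor 6 mm, rim 18 mm above the origin), for the objective.
- nest_square: One of 4 fixed nests, each 124 x 94 x 18 mm, white base, grey top, in a steel tray in 2 x 2 shuffled places (pitch 126 mm in x, 96 in y). Origin: centre of underside, 2 mm above the bench; x along the 124 mm side, z up. At its centre a square pocket 58 x 58 mm, 12 mm deep (floor 6 mm, rim 18 mm above the origin), for the cube, any way round.
- nest_slot: One of 4 fixed nests, each 124 x 94 x 18 mm, white base, grey top, in a steel tray in 2 x 2 shuffled places (pitch 126 mm in x, 96 in y). Origin: centre of underside, 2 mm above the bench; x along the 124 mm side, z up. Slot 108 (x) x 40 mm, floor 6 mm above the origin, crossed midway by a grey-floored finger gap, 44 mm wide, as deep, open at +y and -y: for the long slider, either way round.
- nest_spigot: One of 4 fixed nests, each 124 x 94 x 18 mm, white base, grey top, in a steel tray in 2 x 2 shuffled places (pitch 126 mm in x, 96 in y). Origin: centre of underside, 2 mm above the bench; x along the 124 mm side, z up. Open 108 x 78 mm dish (floor 6 mm above the origin) with a central upright spigot, 12 mm in diameter, 14 mm tall, for the camera adapter's bore.

How it is judged:
By the outcome, as a careful person would: the job done as asked, in the order asked, and still so for the second after the job is handed in, with the robot touching nothing.
It also fails if it takes over 102 s, if anything falls off the work surface, if the arm or the gripper's body presses on something with over 40 N, if the wrist force passes 120 N, or if a joint passes its speed limit or range.

ROBOT

A 7-joint arm with a two-finger parallel gripper is mounted at the origin on the work surface. World frame = base frame: x ahead of the robot, y to its left, z up, the work surface at z = 0. Lengths are in m, angles in rad, forces in N, time in s.
With the tool pointing down it reaches from about 0.4 to 0.85 m from the base axis. Payload 4.5 kg.
Tool frame: the origin (TCP) lies between the finger pads; the fingertips stand ctrl.finger_overhang ahead of it and the grasp point (between the pads) lies 3 mm ahead of it (ctrl.finger_overhang is the distance from the TCP to the fingertips, in m); z points along the fingers, x is the direction in which the jaws open and shut, and the axes are right-handed (so a half turn about z gives the same grasp; the last joint's range is limited). The gripper opens to 88 mm and grips with 3 to 60 N. Pads are 18 mm wide; open, the fingers measure 123 mm over their backs; the gripper's body (75 mm by 187 mm) begins 45 mm behind the grasp point.
Start: joints at [1.268, 0.689, -0.195, 1.565, 0.157, 0.902, -0.215], TCP at [0.207, -0.59, 0.261] pointing down, gripper open.
Joint ranges: [-3.01, 3.01], [-0.46, 2.08], [-1.47, 1.51], [0.13, 2.56], [-1, 4.14], [0.04, 2.09], [-2.66, 2.66]. Speed limits (rad/s): [2.57, 2.57, 3.14, 3.14, 3.14, 3.14, 3.14].

INTERFACE

Orientations are given as a rotation vector (axis times angle).
In Python, from station import sensors, vision, ctrl gives the robot as it stands. The module is installed in compiled form; this text tells all that it offers.
- The arm moves only by the tool arm_command, never from a script. Its arguments are lists of equal length, an entry for each row: "xyz": the shift along the tool's x, y, z in m, a list of three; "turn": the turn about the tool's z in rad. A call has 1 to 8 rows; each row shifts and turns the commanded pose from where the row before left it, along the tool's axes as they then stand; what a row does not reach is not made up. A row lasts 1/8 s, in which the tool goes at most 62.5 mm and 10.7 degrees, less where a joint would pass 70% of its speed; a pose out of reach is approached as far as the arm can. A call is refused whole if a number of a shift passes 0.0625 or a number of a turn 0.188, either way. A call with a gripper value outside its range is refused whole. "hand" is the opening, from 0 (shut) to 1 (fully open), set as the call begins (left out, the last holds). The fingers move at their own pace and stop on an object; "grip_force" is the grip in N (left out, the last holds). Time passes only in rows, so rows that do not move let the fingers close. It gives the time, the measured TCP pose, the force and the opening at its end, in the units of the state.
- sensors.get_state(): the state, without advancing time (a new reading comes with each control period).
- vision.capture(name): name is "side" or "top"; returns a dict with "frame" (400x640x3 uint8, red, green, blue), "intrinsics" (3x3 intrinsics, pixels), "distortion" ([k1, k2, p1, p2, k3] as OpenCV has them; the pictures are not rectified), "extrinsics" (4x4, takes a point from camera to world coordinates). Camera axes: x right, y down, z forward; pixel columns grow to the right and rows downward; lengths in m; the calibration is good to about 2 mm. A picture is of the moment at which its call begins. There is no depth.
- ctrl.sign_off(): hands the job in, once; it reports no verdict.
The state is a dict: "t": time; "qpos": joint angles; "joint_velocities": joint speeds; "tau": joint torques, N m; "ee_pos": TCP position; "eef_rot": TCP orientation; "ft_force": force on the tool from outside, world axes, zero at the start; "wrist_torque": the same for the moment, N m; "gripper_width": finger opening in m.
Only numpy, scipy, OpenCV 4.12 (cv2) and the standard library are available. Lean on these libraries where they do the work, as an engineer would, in place of code of your own. Each camera call takes 0.05 s, during which the arm holds its last target. There are 200 camera calls.

## Working session

There is one attempt and no reset: what is moved stays moved. The work goes in short steps, Python scripts to look and compute and a tool call to move; the robot and the scene stay as the last step left them, time stands still between calls to the robot, and variables do not carry over. Pictures are saved under pics/ and viewed, about 12 in all and at most 16, crops included, and the job is handed in when it is done.

Besides the shell and the picture viewer there is one more tool, called after ">>>" as name(argument=value, ...) on one line, values as JSON. arm_command: Moves the arm, as the interface text tells. Its arguments: {"type":"object","properties":{"xyz":{"type":"array","items":{"type":"array","items":{"type":"number"}}},"turn":{"type":"array","items":{"type":"number"}},"hand":{"type":"number"},"grip_force":{"type":"number"}},"required":["xyz","turn"]}

```bash
mkdir -p pics
cat > h.py <<'E'
import numpy as np, cv2
from station import sensors, vision, ctrl
def cap(n,save=None):
    c=vision.capture(n)
    if save: cv2.imwrite(f'pics/{save}.png',cv2.cvtColor(c['frame'],cv2.COLOR_RGB2BGR))
    return c
def ray(c,px,z):
    p=cv2.undistortPoints(np.array(px,float).reshape(-1,1,2),np.array(c['intrinsics']),np.array(c['distortion'])).reshape(-1,2)
    E=np.array(c['extrinsics']); d=np.c_[p,np.ones(len(p))]@E[:3,:3].T; o=E[:3,3]
    return o+d*((z-o[2])/d[:,2])[:,None]
def proj(c,P):
    E=np.linalg.inv(np.array(c['extrinsics'])); 
    return cv2.projectPoints(np.array(P,float).reshape(-1,3),cv2.Rodrigues(E[:3,:3])[0],E[:3,3],np.array(c['intrinsics']),np.array(c['distortion']))[0].reshape(-1,2)
E
python3 - <<'E'
from h import *
for n in('top','side'):
    c=cap(n,n+'0'); print(n,np.round(c['extrinsics'],3).tolist(),np.round(c['intrinsics'],1).tolist())
s=sensors.get_state(); print(s, ctrl.finger_overhang)
E
```

```text
top [[-0.015, -0.986, 0.167, 0.427], [-1.0, 0.016, 0.006, -0.006], [-0.008, -0.167, -0.986, 0.801], [0.0, 0.0, 0.0, 1.0]] [[398.5, 0.0, 312.5], [0.0, 398.5, 199.2], [0.0, 0.0, 1.0]]
side [[-0.98, -0.081, 0.181, 0.377], [-0.197, 0.498, -0.844, 0.735], [-0.021, -0.863, -0.504, 0.487], [0.0, 0.0, 0.0, 1.0]] [[388.6, 0.0, 318.0], [0.0, 388.6, 193.8], [0.0, 0.0, 1.0]]
{'t': 0.1, 'qpos': array([ 1.267785  ,  0.68986052, -0.19450948,  1.56621489,  0.1572987 ,
        0.90247461, -0.21508568]), 'joint_velocities': array([ 0.00022662, -0.00418087, -0.00133419, -0.00091054,  0.00093192,
       -0.00164545,  0.00143657]), 'tau': array([-2.48332675e-03, -5.28500533e+01, -1.27135098e+00, -1.53837329e+01,
       -5.25804050e-02,  2.04840639e-03,  6.31932403e-05]), 'ee_pos': array([ 0.20633924, -0.58941709,  0.26002133]), 'eef_rot': array([-2.56176551e+00,  1.81710989e+00,  2.11155484e-03]), 'ft_force': array([0.36577779, 0.13836047, 1.00379535]), 'wrist_torque': array([-0.01602808, -0.0403808 ,  0.02935093]), 'gripper_width': 0.08843896096506573} 0.022
```

View pics/top0.png

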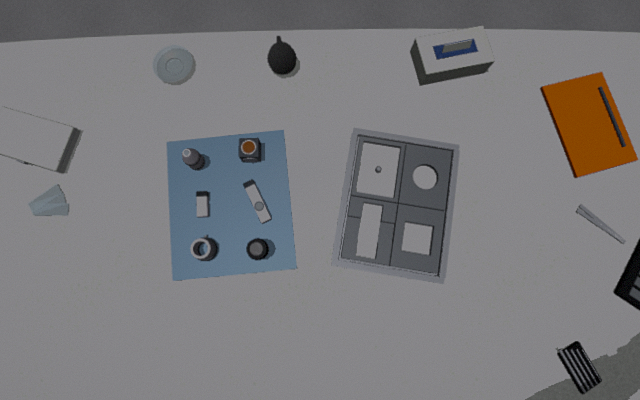

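View pics/side0.png

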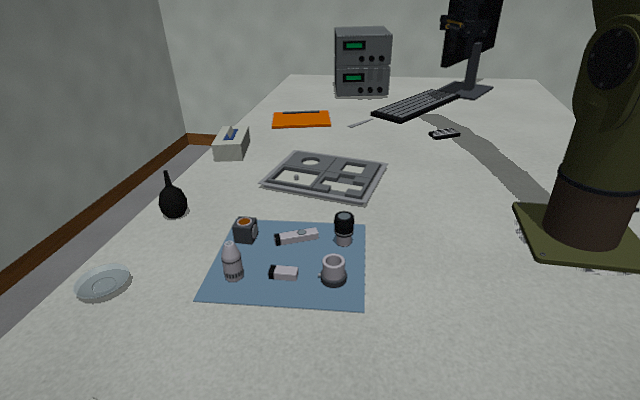

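The top view shows the mat with the objective (190,158), cube (249,150), long slider (257,201), short slider (202,204), adapter (203,248) and eyepiece (257,249). In the tray are the spigot (378,170), round (425,177), slot (368,232) and square (417,239) nests. Next I measure from enlarged crops.

Run:
```python
import cv2
a=cv2.imread('pics/top0.png')
def crop(a,x,y,w,h,s,n):
    b=cv2.resize(a[y:y+h,x:x+w],None,fx=s,fy=s,interpolation=cv2.INTER_CUBIC)
    b=cv2.convertScaleAbs(b,alpha=1.2)
    for i in range(0,w,10): cv2.putText(b,str(x+i),(i*s,8),0,.3,(0,255,255)); cv2.line(b,(i*s,0),(i*s,b.shape[0]),(0,200,200) if i%50==0 else (90,120,90),1)
    for i in range(0,h,10): cv2.putText(b,str(y+i),(0,i*s+8),0,.3,(0,255,255)); cv2.line(b,(0,i*s),(b.shape[1],i*s),(90,120,90),1)
    cv2.imwrite('pics/'+n,b)
crop(a,160,130,140,110+30,4,'mat.png'); crop(a,330,120,135,165,3,'tray.png')
b=cv2.imread('pics/side0.png'); crop(b,190,140,200,150,4,'sidec.png')
```

```text
(no output)
```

View pics/mat.png

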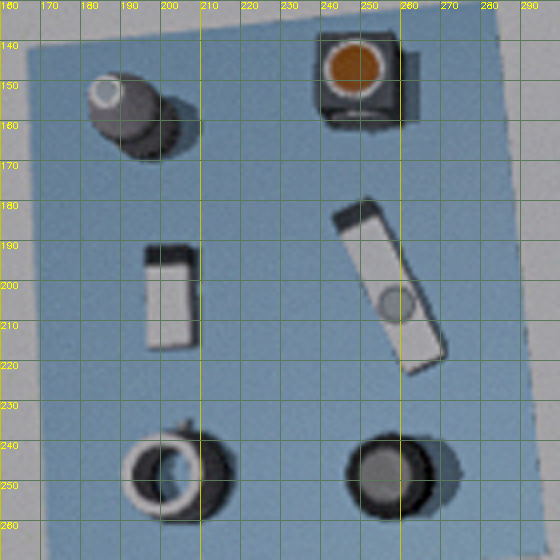

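View pics/sidec.png

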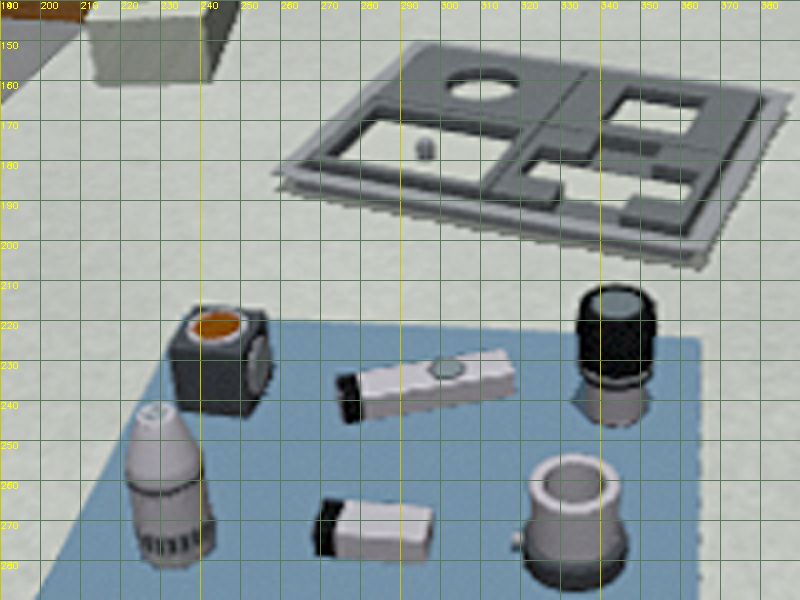

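The crops give top-face features in both views: objective tip, cube window, adapter ring and slider corners. Now I triangulate them, find the pockets by mask and fit the tray grid.

```bash
cat > meas.py <<'E'
from h import *
from scipy.spatial.transform import Rotation as R
ct,cs=cap('top'),cap('side')
u=lambda p,o:(np.array(p,float)/4+o-.375)
mt,ms=np.array([160,130]),np.array([190,140])
def tri(a,b):
    o1,o2=[np.array(c['extrinsics'])[:3,3] for c in(ct,cs)]
    d1=ray(ct,a,0)[0]-o1; d2=ray(cs,b,0)[0]-o2
    s=np.linalg.lstsq(np.c_[d1,-d2],o2-o1,rcond=None)[0]
    p,q=o1+s[0]*d1,o2+s[1]*d2
    return (p+q)/2,np.linalg.norm(p-q)
for n,a,b,z in [('obj',(105,92),(155,411),.077),('cube',(354,69),(218,325),.044),('slwin',(397,304),(446,369),.018),('adap',(162,474),(574,484),.046)]:
    p,e=tri(u(a,mt),u(b,ms))
    print(n,'top',ray(ct,u(a,mt),z)[0][:2].round(4),'side',ray(cs,u(b,ms),z)[0][:2].round(4),'tri',p.round(4),'gap',e.round(4))
sl=ray(ct,[u(p,mt) for p in[(333,214),(372,198),(443,352),(407,374)]],.018)
print('slider',sl.mean(0).round(4),[np.linalg.norm(sl[i]-sl[(i+1)%4]).round(4) for i in range(4)],'x dir deg',np.degrees(np.arctan2(*(sl[2:].mean(0)-sl[:2].mean(0))[[1,0]])))
cu=ray(ct,[u(p,mt) for p in[(321,33),(397,33),(398,107),(321,109)]],.044)
print('cube',cu.mean(0).round(4),[np.linalg.norm(cu[i]-cu[(i+1)%4]).round(4) for i in range(4)],[np.degrees(np.arctan2(*(cu[(i+1)%4]-cu[i])[[1,0]])).round(1) for i in range(4)])
g=ct['frame'].min(2).astype(np.uint8); sub=g[140:270,343:452]
for t in(130,150,170):
  n,l,st,ce=cv2.connectedComponentsWithStats((sub>t).astype(np.uint8))
  for i in range(1,n):
    if 100<st[i][4]<2500: print(t,st[i],(ce[i]+[343,140]).round(1),ray(ct,ce[i]+[343,140],.008)[0][:2].round(4), 'rim',ray(ct,ce[i]+[343,140],.02)[0][:2].round(4))
E
python3 meas.py
```

```text
obj top [0.6435 0.238 ] side [0.6446 0.2381] tri [0.644  0.2382 0.077 ] gap 0.0011
cube top [0.6626 0.1247] side [0.6626 0.1252] tri [0.6627 0.1248 0.0437] gap 0.0001
slwin top [0.5486 0.106 ] side [0.5489 0.108 ] tri [0.5491 0.1063 0.0167] gap 0.0006
adap top [0.4643 0.2136] side [0.464  0.2185] tri [0.4645 0.2146 0.0427] gap 0.0002
slider [0.5589 0.1104 0.018 ] [np.float64(0.0212), np.float64(0.0866), np.float64(0.0208), np.float64(0.0899)] x dir deg -155.1779122390637
cube [0.6619 0.1221 0.044 ] [np.float64(0.038), np.float64(0.0381), np.float64(0.0381), np.float64(0.0392)] [np.float64(-91.2), np.float64(-178.7), np.float64(90.4), np.float64(1.1)]
130 [  0   0   7  43 163] [345.  154.5] [ 0.6538 -0.0692] rim [ 0.6503 -0.0683]
130 [  14    3   42   54 1686] [377.4 169.6] [ 0.6209 -0.1347] rim [ 0.618  -0.1327]
130 [ 71  26  22  22 388] [424.4 176.8] [ 0.6044 -0.2305] rim [ 0.6017 -0.2271]
130 [ 13  64  26  54 968] [368.6 230.3] [ 0.4969 -0.1119] rim [ 0.4959 -0.1103]
130 [ 59  83  30  31 713] [416.5 238.3] [ 0.4793 -0.207 ] rim [ 0.4785 -0.204 ]
130 [104  90   5  40 109] [449.8 255. ] [ 0.4449 -0.2719] rim [ 0.4447 -0.2678]
```

View pics/tray.png

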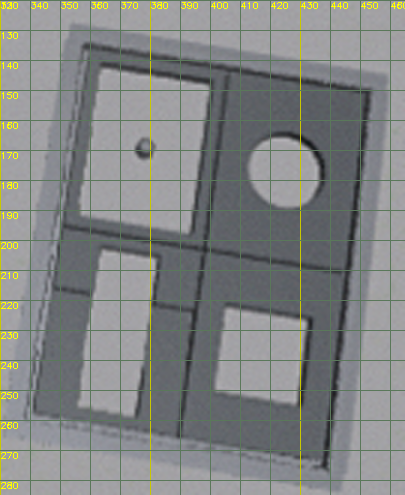

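The measurements agree with each other and with the sizes given. The nests fit a 126 x 96 grid turned −10.3°: spigot (.620,−.134), round (.603,−.228), slot (.496,−.111), square (.479,−.206). I now write a helper that gives the remaining tool-frame shift, and go to the objective.

```bash
cat > d.py <<'E'
import sys; from h import *
from scipy.spatial.transform import Rotation as R
a=[float(v) for v in sys.argv[1:]]  # x y z jawdeg
s=sensors.get_state(); M=R.from_rotvec(s['eef_rot']).as_matrix()
print('t',s['t'],'tcp',s['ee_pos'].round(4),'jaw',np.degrees(np.arctan2(M[1,0],M[0,0])).round(2),'tilt z',M[:,2].round(3),'w',round(s['gripper_width'],4),'q',s['qpos'].round(2),'F',s['ft_force'].round(1))
if a:
    d=M.T@(np.array(a[:3])-s['ee_pos']); dj=np.degrees(np.arctan2(M[1,0],M[0,0]))-a[3]
    print('tool shift',d.round(4),'turn',np.radians((dj+180)%360-180).round(4))
E
python3 d.py .644 .238 .16 -90
```

```text
t 0.2 tcp [ 0.2064 -0.5896  0.2602] jaw -70.7 tilt z [-0.     0.001 -1.   ] w 0.0879 q [ 1.27  0.69 -0.19  1.57  0.16  0.9  -0.22] F [-0.2 -0.6 -0.9]
tool shift [-0.6363 -0.6866  0.1008] turn 0.3369
```

>>> arm_command(xyz=[[-0.02, -0.021, 0], [-0.04, -0.043, 0], [-0.04, -0.043, 0], [-0.04, -0.043, 0], [-0.04, -0.043, 0], [-0.04, -0.043, 0], [-0.04, -0.043, 0], [-0.04, -0.043, 0]], turn=[0, 0, 0, 0, 0, 0, 0, 0], hand=1, grip_force=20)

```text
t: 1.2
ee_pos: [0.4121, -0.1987, 0.2608]
eef_rot: [-2.562, 1.818, -0.001]
ft_force: [1.2, 0.4, -0.4]
gripper_width: 0.0881
```

```bash
python3 d.py .644 .238 .16 -90
```

```text
t 1.2 tcp [ 0.4121 -0.1987  0.2608] jaw -70.71 tilt z [ 0.001 -0.    -1.   ] w 0.0881 q [ 0.45  0.48 -0.16  2.05  0.12  0.62 -1.02] F [ 1.2  0.4 -0.4]
tool shift [-0.3356 -0.3631  0.1009] turn 0.3366
```

>>> arm_command(xyz=[[-0.042, -0.0455, 0], [-0.042, -0.0455, 0], [-0.042, -0.0455, 0], [-0.042, -0.0455, 0], [-0.042, -0.0455, 0], [-0.042, -0.0455, 0], [-0.042, -0.0455, 0], [-0.042, -0.0455, 0]], turn=[0, 0, 0, 0, 0, 0, 0, 0])

```text
t: 2.2
ee_pos: [0.6445, 0.2388, 0.2606]
eef_rot: [2.562, -1.817, 0.0]
ft_force: [0.7, -0.7, -0.0]
gripper_width: 0.0881
```

>>> arm_command(xyz=[[0, 0, 0.02], [0, 0, 0.03], [0, 0, 0.02], [0, 0, 0.02], [0, 0, 0]], turn=[0.168, 0.168, 0, 0, 0])

```text
t: 2.82
ee_pos: [0.6425, 0.2367, 0.1688]
eef_rot: [2.22, -2.217, -0.003]
ft_force: [0.0, 0.7, -0.0]
gripper_width: 0.0883
```

```bash
python3 d.py .644 .238 .042 -90; python3 -c "
from h import *
c=cap('top','t1');print(proj(c,[[.644,.238,.077]]))"
```

```text
t 2.825 tcp [0.6425 0.2367 0.1688] jaw -89.94 tilt z [-0.004 -0.002 -1.   ] w 0.0883 q [-0.42  0.87 -0.    1.45  0.    0.82 -1.99] F [ 0.   0.7 -0. ]
tool shift [-0.0015 -0.002   0.1268] turn 0.0011
[[185.88793636 152.37295448]]
```

>>> arm_command(xyz=[[-0.001, -0.001, 0.025], [0, 0, 0.03], [0, 0, 0.03], [0, 0, 0.025], [0, 0, 0.015], [0, 0, 0], [0, 0, 0]], turn=[0, 0, 0, 0, 0, 0, 0])

```text
t: 3.75
ee_pos: [0.6458, 0.2384, 0.0471]
eef_rot: [-2.221, 2.219, -0.002]
ft_force: [-0.2, -0.3, -0.2]
gripper_width: 0.0878
```

```bash
python3 d.py .644 .238 .042 -90
python3 - <<'E'
from h import *
c=cap('side','s1')
b=cv2.imread('pics/s1.png')[140:300,150:390]; cv2.imwrite('pics/s1c.png',cv2.resize(b,None,fx=3,fy=3,interpolation=2))
E
```

```text
t 3.75 tcp [0.6458 0.2384 0.0471] jaw -89.96 tilt z [ 0.002  0.001 -1.   ] w 0.0878 q [-0.42  1.04 -0.    1.48  0.01  0.62 -2.  ] F [-0.2 -0.3 -0.2]
tool shift [0.0004 0.0019 0.005 ] turn 0.0007
```

View pics/s1c.png

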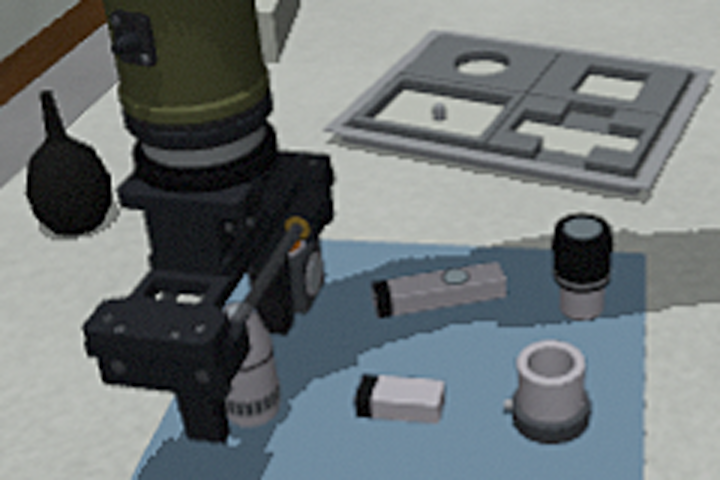

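The objective stands between the fingers, clear of both. I lower 5 mm and grip.

>>> arm_command(xyz=[[0, 0.001, 0.005], [0, 0, 0], [0, 0, 0], [0, 0, 0], [0, 0, 0], [0, 0, 0], [0, 0, 0]], turn=[0, 0, 0, 0, 0, 0, 0], hand=0, grip_force=30)

```text
t: 4.68
ee_pos: [0.6439, 0.2381, 0.0408]
eef_rot: [-2.222, 2.22, -0.0]
ft_force: [-0.1, 0.7, -0.3]
gripper_width: 0.0332
```

```bash
python3 d.py .603 -.228 .16 -100.3
```

```text
t 4.675 tcp [0.6439 0.2381 0.0408] jaw -89.95 tilt z [ 0.  0. -1.] w 0.0332 q [-0.42  1.05 -0.    1.49  0.01  0.61 -2.  ] F [-0.1  0.7 -0.3]
tool shift [ 0.4661  0.0412 -0.1193] turn 0.1806
```

>>> arm_command(xyz=[[0, 0, -0.005], [0, 0, -0.015], [0, 0, -0.03], [0, 0, -0.03], [0, 0, -0.03], [0, 0, -0.01], [0, 0, 0]], turn=[0, 0, 0, 0, 0, 0, 0])

```text
t: 5.55
ee_pos: [0.644, 0.2381, 0.1613]
eef_rot: [-2.222, 2.22, -0.001]
ft_force: [-0.4, -0.8, -2.5]
gripper_width: 0.0331
```

>>> arm_command(xyz=[[0.02, 0.002, 0], [0.03, 0.003, 0], [0.04, 0.003, 0], [0.04, 0.003, 0], [0.04, 0.004, 0], [0.04, 0.004, 0], [0.04, 0.004, 0], [0.04, 0.004, 0]], turn=[0, 0, 0, 0, 0, 0, 0, 0])

```text
t: 6.55
ee_pos: [0.6152, -0.0552, 0.1594]
eef_rot: [2.219, -2.22, -0.002]
ft_force: [1.1, -1.7, -2.3]
gripper_width: 0.0336
```

>>> arm_command(xyz=[[0.04, 0.004, 0], [0.04, 0.004, 0], [0.04, 0.003, 0], [0.03, 0.003, 0], [0.02, 0, 0], [0.006, 0, 0], [0, 0, 0], [0, 0, 0]], turn=[0, 0, 0, 0, 0, 0, 0, 0])

```text
t: 7.55
ee_pos: [0.6036, -0.2259, 0.1606]
eef_rot: [-2.224, 2.217, 0.002]
ft_force: [-0.1, -0.4, -2.9]
gripper_width: 0.0332
```

```bash
python3 d.py .603 -.228 .050 -90
python3 - <<'E'
from h import *
a=cap('side','s2')['frame'][60:300,150:430,::-1]
b=cap('top','t2')['frame'][100:300,320:520,::-1]
b=cv2.resize(b,(240,240)); cv2.imwrite('pics/c2.png',cv2.resize(np.hstack([a,b]),None,fx=1.5,fy=1.5,interpolation=2))
E
```

```text
t 7.55 tcp [ 0.6036 -0.2259  0.1606] jaw -89.81 tilt z [ 0.     0.001 -1.   ] w 0.0332 q [ 0.34  0.83 -0.1   1.59  0.11  0.72 -1.37] F [-0.1 -0.4 -2.9]
tool shift [0.0023 0.0006 0.1106] turn 0.0033
```

View pics/c2.png

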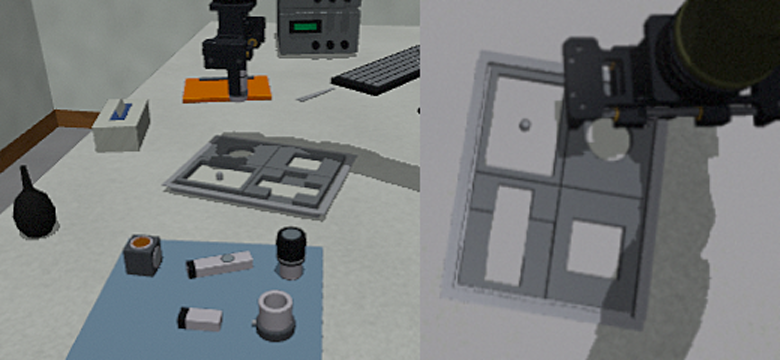

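The objective hangs upright in the jaws above the round pocket. It touches down at TCP z ≈ .047, so I descend and finish slowly.

>>> arm_command(xyz=[[0.002, 0, 0.02], [0, 0, 0.03], [0, 0, 0.03], [0, 0, 0.015], [0, 0, 0.01], [0, 0, 0.003], [0, 0, 0], [0, 0, 0]], turn=[0, 0, 0, 0, 0, 0, 0, 0])

```text
t: 8.65
ee_pos: [0.6038, -0.2302, 0.0536]
eef_rot: [-2.222, 2.22, -0.002]
ft_force: [0.2, -0.3, -2.3]
gripper_width: 0.0333
```

>>> arm_command(xyz=[[0, 0, 0.001], [0, 0, 0.001], [0, 0, 0.001], [0, 0, 0.001], [0, 0, 0.001], [0, 0, 0.001], [0, 0, 0]], turn=[0, 0, 0, 0, 0, 0, 0])

```text
t: 9.52
ee_pos: [0.6033, -0.23, 0.0467]
eef_rot: [-2.222, 2.221, -0.0]
ft_force: [-0.7, 0.5, -2.4]
gripper_width: 0.0329
```

```bash
python3 d.py .603 -.228 .0468 -90
```

```text
t 9.525 tcp [ 0.6033 -0.23    0.0467] jaw -89.95 tilt z [ 0. -0. -1.] w 0.0329 q [ 0.33  1.   -0.08  1.62  0.13  0.52 -1.39] F [-0.7  0.5 -2.4]
tool shift [-0.002   0.0003 -0.0001] turn 0.0008
```

Force still shows the full weight, so it is not down yet. I go on in 1 mm steps.

>>> arm_command(xyz=[[-0.001, 0, 0.001], [0, 0, 0], [0, 0, 0]], turn=[0, 0, 0])

```text
t: 9.9
ee_pos: [0.6033, -0.2299, 0.0467]
eef_rot: [2.221, -2.221, 0.002]
ft_force: [-1.7, -0.9, 5.9]
gripper_width: 0.0331
```

>>> arm_command(xyz=[[0, 0, 0.001], [0, 0, 0], [0, 0, 0]], turn=[0, 0, 0])

```text
t: 10.28
ee_pos: [0.6033, -0.2299, 0.0466]
eef_rot: [2.221, -2.221, 0.003]
ft_force: [-4.2, 0.1, 12.4]
gripper_width: 0.033
```

It is seated: contact force rises and z stays at .0467, as predicted. I ease off, release and lift.

>>> arm_command(xyz=[[0, 0, -0.0015], [0, 0, 0], [0, 0, 0]], turn=[0, 0, 0])

```text
t: 10.65
ee_pos: [0.6034, -0.2292, 0.0467]
eef_rot: [-2.222, 2.221, -0.001]
ft_force: [-2.0, -0.1, 5.1]
gripper_width: 0.0333
```

>>> arm_command(xyz=[[0, 0, 0], [0, 0, 0], [0, 0, 0], [0, 0, 0], [0, 0, 0], [0, 0, 0]], turn=[0, 0, 0, 0, 0, 0], hand=0.8)

```text
t: 11.4
ee_pos: [0.6033, -0.2289, 0.0462]
eef_rot: [2.222, -2.22, 0.0]
ft_force: [-0.3, 1.1, 0.7]
gripper_width: 0.0704
```

>>> arm_command(xyz=[[0, 0, -0.01], [0, 0, -0.02], [0, 0, -0.03], [0, 0, -0.03], [0, 0, -0.02], [0, 0, 0]], turn=[0, 0, 0, 0, 0, 0])

```text
t: 12.15
ee_pos: [0.6047, -0.2295, 0.1593]
eef_rot: [-2.22, 2.219, -0.008]
ft_force: [-0.1, -0.1, -0.4]
gripper_width: 0.0703
```

```bash
python3 d.py .6625 .124 .042 -90
```

```text
t 12.15 tcp [ 0.6047 -0.2295  0.1593] jaw -89.96 tilt z [ 0.005 -0.002 -1.   ] w 0.0703 q [ 0.34  0.84 -0.09  1.59  0.11  0.71 -1.37] F [-0.1 -0.1 -0.4]
tool shift [-0.3537 -0.0574  0.117 ] turn 0.0006
```

>>> arm_command(xyz=[[-0.03, -0.005, 0], [-0.05, -0.008, 0], [-0.05, -0.009, 0], [-0.05, -0.009, 0], [-0.05, -0.009, 0], [-0.05, -0.009, 0], [-0.05, -0.008, 0], [-0.023, -0.002, 0]], turn=[0, 0, 0, 0, 0, 0, 0, 0], hand=1)

```text
t: 13.15
ee_pos: [0.6613, 0.1283, 0.1556]
eef_rot: [-2.227, 2.215, 0.003]
ft_force: [-0.7, 0.2, -0.5]
gripper_width: 0.0885
```

>>> arm_command(xyz=[[0, 0, 0.02], [0, 0, 0.03], [0, 0, 0], [0, 0, 0]], turn=[0, 0, 0, 0])

```text
t: 13.65
ee_pos: [0.6622, 0.1216, 0.1063]
eef_rot: [2.219, -2.223, 0.002]
ft_force: [0.2, -0.7, 0.3]
gripper_width: 0.0882
```

```bash
python3 d.py .6625 .124 .042 -90
python3 - <<'E'
from h import *
a=cap('side','s3')['frame'][60:300,150:430,::-1]
b=cap('top','t3')['frame'][100:300,320:520,::-1]
b=cv2.resize(b,(240,240)); cv2.imwrite('pics/c3.png',cv2.resize(np.hstack([a,b]),None,fx=1.5,fy=1.5,interpolation=2))
E
```

```text
t 13.65 tcp [0.6622 0.1216 0.1063] jaw -90.1 tilt z [-0.    -0.001 -1.   ] w 0.0882 q [-0.24  0.94 -0.02  1.52  0.03  0.68 -1.85] F [ 0.2 -0.7  0.3]
tool shift [-0.0025 -0.0003  0.0643] turn -0.0018
```

View pics/c3.png

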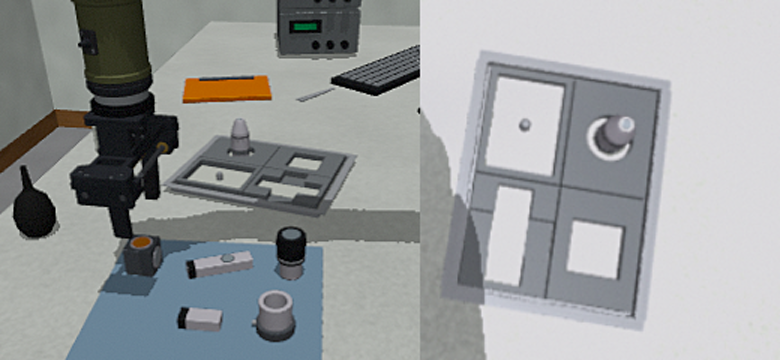

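The objective stands upright in the round pocket, and the cube is under the open fingers. I descend and grip it.

>>> arm_command(xyz=[[-0.002, 0, 0.02], [0, 0, 0.025], [0, 0, 0.015], [0, 0, 0.004], [0, 0, 0], [0, 0, 0]], turn=[0, 0, 0, 0, 0, 0])

```text
t: 14.5
ee_pos: [0.6626, 0.1262, 0.043]
eef_rot: [-2.221, 2.22, -0.002]
ft_force: [-0.1, -0.0, 0.1]
gripper_width: 0.0883
```

>>> arm_command(xyz=[[0, 0, 0], [0, 0, 0], [0, 0, 0], [0, 0, 0], [0, 0, 0], [0, 0, 0], [0, 0, 0]], turn=[0, 0, 0, 0, 0, 0, 0], hand=0, grip_force=25)

```text
t: 15.38
ee_pos: [0.6619, 0.1259, 0.0422]
eef_rot: [2.222, -2.22, 0.0]
ft_force: [-0.1, -0.3, 0.2]
gripper_width: 0.0398
```

>>> arm_command(xyz=[[0, 0, -0.005], [0, 0, -0.015], [0, 0, -0.03], [0, 0, -0.03], [0, 0, -0.03], [0, 0, -0.01], [0, 0, 0]], turn=[0, 0, 0, 0, 0, 0, 0])

```text
t: 16.25
ee_pos: [0.6621, 0.1262, 0.1629]
eef_rot: [-2.222, 2.22, -0.001]
ft_force: [0.3, 0.4, -2.3]
gripper_width: 0.04
```

```bash
python3 d.py .479 -.206 .048 -100.3
```

```text
t 16.25 tcp [0.6621 0.1262 0.1629] jaw -89.95 tilt z [ 0.001  0.    -1.   ] w 0.04 q [-0.24  0.87 -0.02  1.49  0.03  0.78 -1.85] F [ 0.3  0.4 -2.3]
tool shift [0.3321 0.1835 0.1146] turn 0.1806
```

>>> arm_command(xyz=[[0.025, 0.014, 0], [0.04, 0.022, 0], [0.045, 0.025, 0], [0.045, 0.025, 0], [0.045, 0.025, 0], [0.045, 0.025, 0], [0.045, 0.025, 0], [0.03, 0.016, 0]], turn=[0, 0, 0, 0, 0, 0, 0, 0])

```text
t: 17.25
ee_pos: [0.4826, -0.1964, 0.1611]
eef_rot: [2.218, -2.222, -0.004]
ft_force: [0.9, 0.7, -1.4]
gripper_width: 0.04
```

>>> arm_command(xyz=[[0.012, 0.0065, 0], [0, 0, 0.01], [0, 0, 0.02], [0, 0, 0], [0, 0, 0]], turn=[0, 0.09, 0.09, 0, 0])

```text
t: 17.88
ee_pos: [0.4793, -0.2052, 0.1323]
eef_rot: [-2.017, 2.408, 0.0]
ft_force: [0.5, -0.2, -0.9]
gripper_width: 0.0399
```

```bash
python3 d.py .479 -.206 .0482 -100.3
```

```text
t 17.875 tcp [ 0.4793 -0.2052  0.1323] jaw -100.1 tilt z [ 0.  0. -1.] w 0.0399 q [ 0.34  0.76 -0.05  1.99  0.08  0.39 -1.51] F [ 0.5 -0.2 -0.9]
tool shift [0.0009 0.0001 0.0841] turn 0.0035
```

>>> arm_command(xyz=[[0.001, 0, 0.02], [0, 0, 0.03], [0, 0, 0.02], [0, 0, 0.008], [0, 0, 0.003], [0, 0, 0], [0, 0, 0]], turn=[0, 0, 0, 0, 0, 0, 0])

```text
t: 18.75
ee_pos: [0.479, -0.2072, 0.0519]
eef_rot: [-2.013, 2.411, -0.002]
ft_force: [-0.4, 0.2, -1.1]
gripper_width: 0.0398
```

>>> arm_command(xyz=[[0, 0, 0.001], [0, 0, 0.001], [0, 0, 0.001], [0, 0, 0], [0, 0, 0]], turn=[0, 0, 0, 0, 0])

```text
t: 19.38
ee_pos: [0.4785, -0.207, 0.0482]
eef_rot: [2.014, -2.411, -0.0]
ft_force: [-0.0, 0.2, -1.2]
gripper_width: 0.04
```

>>> arm_command(xyz=[[0, 0, 0.001], [0, 0, 0], [0, 0, 0]], turn=[0, 0, 0])

```text
t: 19.75
ee_pos: [0.4785, -0.2071, 0.0481]
eef_rot: [-2.014, 2.411, -0.001]
ft_force: [-1.9, 0.2, 8.1]
gripper_width: 0.0398
```

The cube is seated at z .048, as expected. I ease off, release and lift, then go to the long slider.

>>> arm_command(xyz=[[0, 0, -0.001], [0, 0, 0], [0, 0, 0]], turn=[0, 0, 0])

```text
t: 20.12
ee_pos: [0.4785, -0.2071, 0.0481]
eef_rot: [2.014, -2.411, 0.0]
ft_force: [-0.3, -0.4, -1.2]
gripper_width: 0.0398
```

>>> arm_command(xyz=[[0, 0, 0], [0, 0, 0], [0, 0, 0], [0, 0, 0], [0, 0, 0], [0, 0, 0]], turn=[0, 0, 0, 0, 0, 0], hand=0.75)

```text
t: 20.88
ee_pos: [0.4785, -0.2071, 0.0482]
eef_rot: [-2.014, 2.411, -0.0]
ft_force: [-0.1, -0.1, 0.2]
gripper_width: 0.0659
```

>>> arm_command(xyz=[[0, 0, -0.01], [0, 0, -0.02], [0, 0, -0.03], [0, 0, -0.03], [0, 0, -0.02], [0, 0, 0], [0, 0, 0]], turn=[0, 0, 0, 0, 0, 0, 0])

```text
t: 21.75
ee_pos: [0.4781, -0.2069, 0.1579]
eef_rot: [2.014, -2.411, -0.001]
ft_force: [-0.1, -0.2, -0.5]
gripper_width: 0.0662
```

```bash
python3 d.py .559 .1104 .027 -65.2;python3 - <<'E'
from h import *
a=cap('side','s4')['frame'][60:300,150:430,::-1]
b=cap('top','t4')['frame'][100:300,320:520,::-1]
b=cv2.resize(b,(240,240)); cv2.imwrite('pics/c4.png',cv2.resize(np.hstack([a,b]),None,fx=1.5,fy=1.5,interpolation=2))
E
```

```text
t 21.75 tcp [ 0.4781 -0.2069  0.1579] jaw -100.26 tilt z [-0.001  0.    -1.   ] w 0.0662 q [ 0.35  0.71 -0.05  1.98  0.08  0.45 -1.51] F [-0.1 -0.2 -0.5]
tool shift [-0.3266 -0.0231  0.1309] turn -0.612
```

>>> arm_command(xyz=[[-0.03, -0.002, 0], [-0.045, -0.003, 0], [-0.05, -0.004, 0], [-0.05, -0.004, 0], [-0.05, -0.004, 0], [-0.05, -0.004, 0], [-0.04, -0.002, 0], [-0.0115, 0, 0]], turn=[0, 0, 0, 0, 0, 0, 0, 0])

```text
t: 22.85
ee_pos: [0.5591, 0.1137, 0.1572]
eef_rot: [-2.02, 2.406, 0.003]
ft_force: [-0.4, -0.2, 0.5]
gripper_width: 0.0661
```

>>> arm_command(xyz=[[0, 0, 0.01], [0, 0, 0.02], [0, 0, 0.02], [0, 0, 0.02], [0, 0, 0], [0, 0, 0]], turn=[-0.153, -0.153, -0.153, -0.153, 0, 0])

```text
t: 23.6
ee_pos: [0.5594, 0.1091, 0.0885]
eef_rot: [2.643, -1.697, 0.001]
ft_force: [-0.5, 0.3, 0.1]
gripper_width: 0.0664
```

```bash
python3 d.py .559 .1104 .027 -65.2;python3 - <<'E'
from h import *
a=cv2.imread('pics/c4.png')[:,420:]
b=cap('top')['frame'][130:290,160:320,::-1]
c=cap('side')['frame'][170:300,200:380,::-1]
cv2.imwrite('pics/c5.png',np.hstack([cv2.resize(x,(400,400) if i else (300,400),interpolation=2)[:, :] for i,x in ((0,a),(1,b))]))
cv2.imwrite('pics/c5b.png',cv2.resize(c,None,fx=4,fy=4,interpolation=2))
E
```

```text
t 23.6 tcp [0.5594 0.1091 0.0885] jaw -65.42 tilt z [-0.    -0.001 -1.   ] w 0.0664 q [-0.22  0.87 -0.1   1.86  0.19  0.42 -1.59] F [-0.5  0.3  0.1]
tool shift [-0.0014 -0.0002  0.0615] turn -0.0038
```

View pics/c5.png

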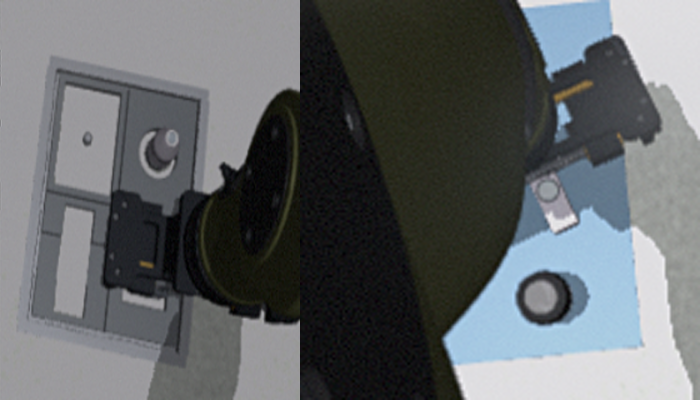

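View pics/c5b.png

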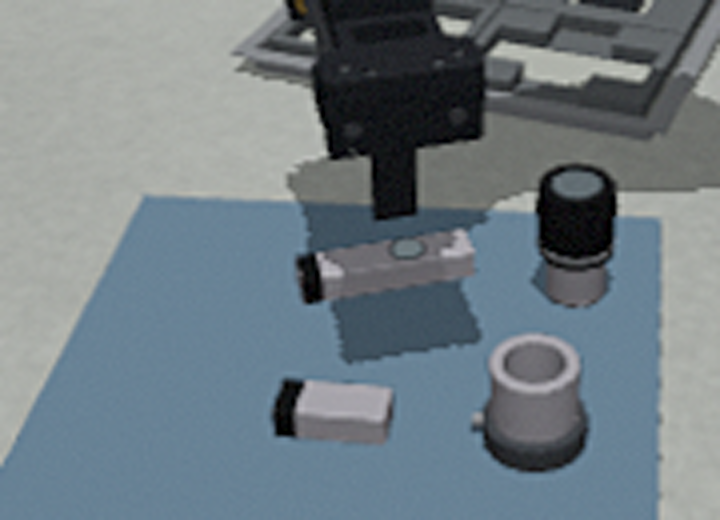

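The fingers straddle the slider's middle at its angle, and the eyepiece and adapter are clear. (10 pictures so far.) I descend and grip.

>>> arm_command(xyz=[[-0.0015, 0, 0.02], [0, 0, 0.02], [0, 0, 0.012], [0, 0, 0.006], [0, 0, 0.003], [0, 0, 0], [0, 0, 0]], turn=[0, 0, 0, 0, 0, 0, 0])

```text
t: 24.58
ee_pos: [0.559, 0.1115, 0.0276]
eef_rot: [-2.646, 1.693, -0.001]
ft_force: [1.2, -0.7, 0.4]
gripper_width: 0.0661
```

```bash
python3 d.py .559 .1104 .0265 -65.2
```

```text
t 24.575 tcp [0.559  0.1115 0.0276] jaw -65.21 tilt z [ 0.001  0.    -1.   ] w 0.0661 q [-0.24  0.98 -0.07  1.87  0.2   0.31 -1.61] F [ 1.2 -0.7  0.4]
tool shift [0.001  0.0005 0.0011] turn -0.0001
```

>>> arm_command(xyz=[[0, 0, 0.001], [0, 0, 0], [0, 0, 0], [0, 0, 0], [0, 0, 0], [0, 0, 0], [0, 0, 0]], turn=[0, 0, 0, 0, 0, 0, 0], hand=0, grip_force=25)

```text
t: 25.45
ee_pos: [0.5587, 0.1114, 0.0262]
eef_rot: [2.646, -1.693, 0.0]
ft_force: [-0.1, 0.5, 0.4]
gripper_width: 0.0218
```

>>> arm_command(xyz=[[0, 0, -0.005], [0, 0, -0.015], [0, 0, -0.03], [0, 0, -0.03], [0, 0, -0.03], [0, 0, -0.01], [0, 0, 0]], turn=[0, 0, 0, 0, 0, 0, 0])

```text
t: 26.32
ee_pos: [0.5589, 0.1115, 0.1468]
eef_rot: [-2.646, 1.692, -0.001]
ft_force: [0.2, -0.5, -1.8]
gripper_width: 0.022
```

```bash
python3 d.py .496 -.1113 .1 -100.3
```

```text
t 26.325 tcp [0.5589 0.1115 0.1468] jaw -65.21 tilt z [ 0.001  0.    -1.   ] w 0.022 q [-0.21  0.78 -0.12  1.84  0.17  0.54 -1.58] F [ 0.2 -0.5 -1.8]
tool shift [0.1758 0.1506 0.0467] turn 0.6125
```

>>> arm_command(xyz=[[0.02, 0.017, 0], [0.03, 0.026, 0], [0.035, 0.03, 0], [0.035, 0.03, 0], [0.03, 0.026, 0], [0.02, 0.0155, 0], [0.006, 0.006, 0], [0, 0, 0]], turn=[0, 0, 0, 0, 0, 0, 0, 0])

```text
t: 27.32
ee_pos: [0.4956, -0.111, 0.1456]
eef_rot: [2.646, -1.693, -0.002]
ft_force: [-0.3, 0.9, -1.1]
gripper_width: 0.0217
```

>>> arm_command(xyz=[[0, 0, 0], [0, 0, 0], [0, 0, 0], [0, 0, 0], [0, 0, 0], [0, 0, 0.03], [0, 0, 0], [0, 0, 0]], turn=[0.1, 0.14, 0.14, 0.14, 0.0925, 0, 0, 0])

```text
t: 28.32
ee_pos: [0.4963, -0.1104, 0.1165]
eef_rot: [-2.015, 2.41, 0.0]
ft_force: [0.4, -0.4, -0.4]
gripper_width: 0.0218
```

```bash
python3 d.py .496 -.1113 .0322 -100.3;python3 - <<'E'
from h import *
b=cap('top')['frame'][110:290,290:470,::-1]
c=cap('side')['frame'][110:240,240:420,::-1]
cv2.imwrite('pics/c6.png',np.hstack([cv2.resize(b,(325,325),interpolation=2),cv2.resize(c,(450,325),interpolation=2)]))
E
```

```text
t 28.325 tcp [ 0.4963 -0.1104  0.1165] jaw -100.2 tilt z [ 0.  0. -1.] w 0.0218 q [ 0.14  0.78 -0.02  2.04  0.03  0.33 -1.65] F [ 0.4 -0.4 -0.4]
tool shift [0.001  0.0002 0.0843] turn 0.0017
```

View pics/c6.png

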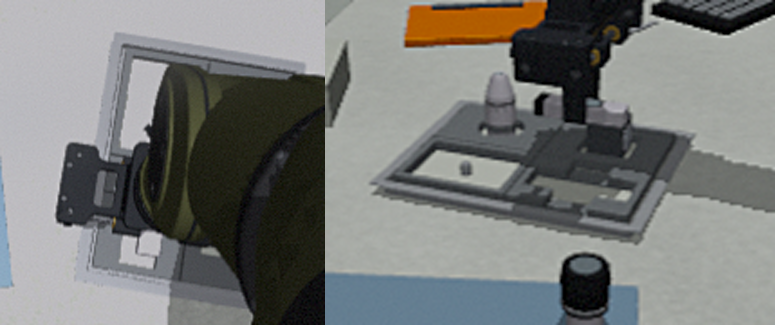

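The slider hangs level and lined up with the slot. I descend to contact near z .0322.

>>> arm_command(xyz=[[0.0005, 0, 0.02], [0, 0, 0.025], [0, 0, 0.02], [0, 0, 0.01], [0, 0, 0.005], [0, 0, 0], [0, 0, 0]], turn=[0, 0, 0, 0, 0, 0, 0])

```text
t: 29.3
ee_pos: [0.4962, -0.112, 0.0368]
eef_rot: [-2.013, 2.411, -0.001]
ft_force: [-0.4, 0.3, -2.0]
gripper_width: 0.0218
```

>>> arm_command(xyz=[[0, 0, 0.001], [0, 0, 0.001], [0, 0, 0.001], [0, 0, 0], [0, 0, 0]], turn=[0, 0, 0, 0, 0])

```text
t: 29.92
ee_pos: [0.4958, -0.1119, 0.0332]
eef_rot: [2.013, -2.412, 0.0]
ft_force: [1.0, -0.4, -0.6]
gripper_width: 0.022
```

>>> arm_command(xyz=[[0, 0, 0.001], [0, 0, 0], [0, 0, 0]], turn=[0, 0, 0])

```text
t: 30.3
ee_pos: [0.4958, -0.1119, 0.0322]
eef_rot: [2.013, -2.412, 0.0]
ft_force: [-0.1, 0.0, -0.6]
gripper_width: 0.0217
```

>>> arm_command(xyz=[[0, 0, 0.001], [0, 0, 0], [0, 0, 0]], turn=[0, 0, 0])

```text
t: 30.68
ee_pos: [0.4958, -0.1119, 0.0322]
eef_rot: [-2.013, 2.412, -0.001]
ft_force: [-0.9, 0.8, 10.2]
gripper_width: 0.0218
```

>>> arm_command(xyz=[[0, 0, -0.001], [0, 0, 0], [0, 0, 0]], turn=[0, 0, 0])

```text
t: 31.05
ee_pos: [0.4958, -0.1119, 0.0322]
eef_rot: [2.013, -2.412, 0.0]
ft_force: [-0.2, 0.2, 1.4]
gripper_width: 0.0219
```

>>> arm_command(xyz=[[0, 0, 0], [0, 0, 0], [0, 0, 0], [0, 0, 0], [0, 0, 0]], turn=[0, 0, 0, 0, 0], hand=0.45)

```text
t: 31.68
ee_pos: [0.4958, -0.1119, 0.0322]
eef_rot: [-2.013, 2.412, -0.0]
ft_force: [-0.0, -0.8, 0.5]
gripper_width: 0.0394
```

>>> arm_command(xyz=[[0, 0, -0.01], [0, 0, -0.02], [0, 0, -0.03], [0, 0, -0.03], [0, 0, -0.03], [0, 0, -0.01], [0, 0, 0], [0, 0, 0]], turn=[0, 0, 0, 0, 0, 0, 0, 0])

```text
t: 32.67
ee_pos: [0.4952, -0.1117, 0.1613]
eef_rot: [2.013, -2.411, -0.002]
ft_force: [0.8, -0.1, -0.8]
gripper_width: 0.0395
```

```bash
python3 d.py .4645 .2145 .042 -90
```

```text
t 32.675 tcp [ 0.4952 -0.1117  0.1613] jaw -100.29 tilt z [-0.002  0.    -1.   ] w 0.0395 q [ 0.14  0.7  -0.02  2.01  0.03  0.43 -1.65] F [ 0.8 -0.1 -0.8]
tool shift [-0.3155  0.0882  0.1195] turn -0.1796
```

>>> arm_command(xyz=[[-0.03, 0.008, 0], [-0.045, 0.0125, 0], [-0.05, 0.014, 0], [-0.05, 0.014, 0], [-0.05, 0.014, 0], [-0.05, 0.014, 0], [-0.033, 0.0085, 0], [-0.008, 0.0025, 0]], turn=[0, 0, 0, 0, 0, 0, 0, 0], hand=1)

```text
t: 33.67
ee_pos: [0.4652, 0.2171, 0.161]
eef_rot: [2.018, -2.406, -0.002]
ft_force: [-0.2, -0.2, -0.1]
gripper_width: 0.0883
```

>>> arm_command(xyz=[[0, 0, 0.02], [0, 0, 0.03], [0, 0, 0], [0, 0, 0], [0, 0, 0]], turn=[-0.09, -0.09, 0, 0, 0])

```text
t: 34.3
ee_pos: [0.4669, 0.2144, 0.1131]
eef_rot: [-2.219, 2.222, -0.001]
ft_force: [0.7, -1.3, 0.4]
gripper_width: 0.0882
```

```bash
python3 d.py .4645 .2145 .042 -90;python3 - <<'E'
from h import *
b=cap('top')['frame'][120:285,330:465,::-1]
c=cap('side')['frame'][150:300,200:390,::-1]
cv2.imwrite('pics/c7.png',np.hstack([cv2.resize(b,(325,400),interpolation=2),cv2.resize(c,(470,400),interpolation=2)]))
E
```

```text
t 34.3 tcp [0.4669 0.2144 0.1131] jaw -90.07 tilt z [ 0.002  0.    -1.   ] w 0.0882 q [-0.54  0.79  0.03  2.02 -0.06  0.33 -2.03] F [ 0.7 -1.3  0.4]
tool shift [-0.0001  0.0025  0.0711] turn -0.0012
```

View pics/c7.png

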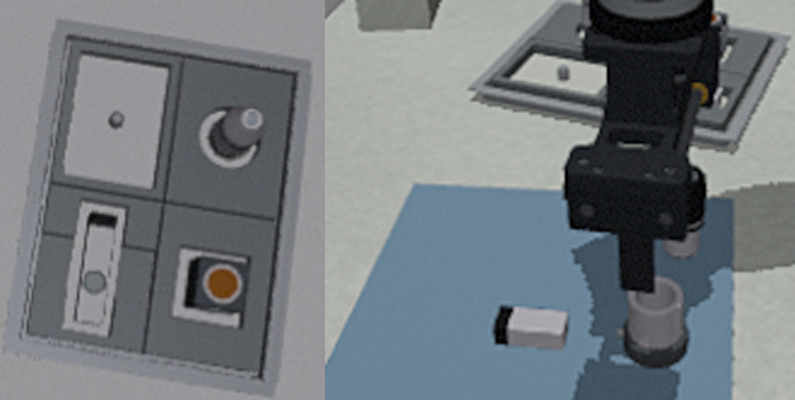

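Objective, cube and slider are all home, and the fingers are above the adapter. I descend and grip its tube above the collar.

>>> arm_command(xyz=[[0, 0.001, 0.02], [0, 0.001, 0.025], [0, 0, 0.015], [0, 0, 0.007], [0, 0, 0.003], [0, 0, 0], [0, 0, 0]], turn=[0, 0, 0, 0, 0, 0, 0])

```text
t: 35.28
ee_pos: [0.4645, 0.2147, 0.0427]
eef_rot: [-2.221, 2.221, -0.001]
ft_force: [0.5, -0.4, 0.9]
gripper_width: 0.088
```

>>> arm_command(xyz=[[0, 0, 0], [0, 0, 0], [0, 0, 0], [0, 0, 0], [0, 0, 0], [0, 0, 0], [0, 0, 0]], turn=[0, 0, 0, 0, 0, 0, 0], hand=0, grip_force=25)

```text
t: 36.15
ee_pos: [0.4642, 0.2147, 0.0422]
eef_rot: [2.222, -2.221, 0.0]
ft_force: [0.4, -0.4, -0.3]
gripper_width: 0.0401
```

>>> arm_command(xyz=[[0, 0, -0.005], [0, 0, -0.015], [0, 0, -0.03], [0, 0, -0.03], [0, 0, -0.03], [0, 0, -0.01], [0, 0, 0]], turn=[0, 0, 0, 0, 0, 0, 0])

```text
t: 37.02
ee_pos: [0.4643, 0.2148, 0.1628]
eef_rot: [-2.221, 2.22, -0.001]
ft_force: [-0.4, 0.7, -1.7]
gripper_width: 0.0397
```

```bash
python3 d.py .620 -.134 .1 -90
```

```text
t 37.025 tcp [0.4643 0.2148 0.1628] jaw -89.98 tilt z [ 0.001  0.001 -1.   ] w 0.0397 q [-0.55  0.7   0.04  2.   -0.06  0.44 -2.03] F [-0.4  0.7 -1.7]
tool shift [ 0.3488 -0.1555  0.0627] turn 0.0004
```

>>> arm_command(xyz=[[0.02, -0.009, 0], [0.04, -0.018, 0], [0.05, -0.022, 0], [0.05, -0.022, 0], [0.05, -0.022, 0], [0.05, -0.022, 0], [0.045, -0.02, 0], [0.03, -0.015, 0]], turn=[0, 0, 0, 0, 0, 0, 0, 0])

```text
t: 38.02
ee_pos: [0.6137, -0.1236, 0.1604]
eef_rot: [2.217, -2.223, -0.002]
ft_force: [-0.4, 0.6, -1.8]
gripper_width: 0.0397
```

>>> arm_command(xyz=[[0.013, -0.0055, 0], [0, 0, 0.02], [0, 0, 0.02], [0, 0, 0.01], [0, 0, 0], [0, 0, 0]], turn=[0, 0, 0, 0, 0, 0])

```text
t: 38.78
ee_pos: [0.6202, -0.133, 0.1128]
eef_rot: [-2.222, 2.22, -0.001]
ft_force: [-0.1, -0.2, -2.4]
gripper_width: 0.0393
```

```bash
python3 d.py .620 -.134 .0482 -90;python3 - <<'E'
from h import *
b=cap('top')['frame'][110:270,290:470,::-1]
C=cap('side'); c=C['frame'][80:220,240:400,::-1]
p=sensors.get_state()['ee_pos']; print(proj(C,[[p[0],p[1],p[2]-.0402],[.62,-.134,.022],[.62,-.134,.008]]))
cv2.imwrite('pics/c8.png',np.hstack([cv2.resize(b,(338,350),interpolation=2),cv2.resize(c,(400,350),interpolation=2)]))
E
```

```text
t 38.775 tcp [ 0.6202 -0.133   0.1128] jaw -89.96 tilt z [ 0.001 -0.    -1.   ] w 0.0393 q [ 0.17  0.89 -0.05  1.65  0.07  0.6  -1.5 ] F [-0.1 -0.2 -2.4]
tool shift [0.001  0.0003 0.0646] turn 0.0007
[[295.00174494 156.27411606]
 [296.20457328 173.95649218]
 [296.47085276 178.70127516]]
```

View pics/c8.png

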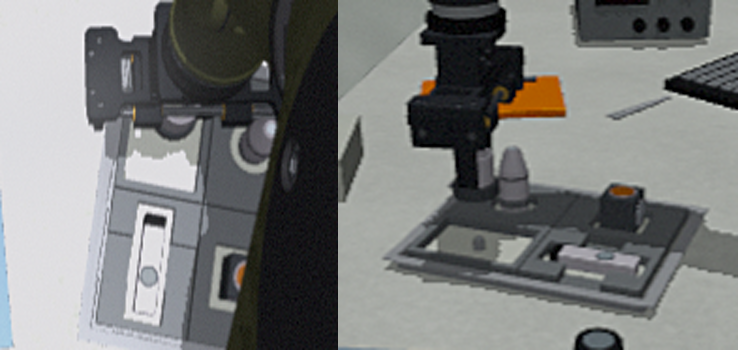

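The adapter hangs upright. The spigot at px (296,177) is where it was predicted, and the adapter's axis is within about 3 mm of it against 8 mm of clearance. I lower it.

>>> arm_command(xyz=[[0, 0, 0.015], [0, 0, 0.02], [0, 0, 0.01], [0, 0, 0.008], [0, 0, 0.005], [0, 0, 0.002], [0, 0, 0], [0, 0, 0]], turn=[0, 0, 0, 0, 0, 0, 0, 0])

```text
t: 39.88
ee_pos: [0.6201, -0.1334, 0.0526]
eef_rot: [-2.222, 2.221, -0.001]
ft_force: [-0.6, 0.1, -1.5]
gripper_width: 0.0395
```

>>> arm_command(xyz=[[0, 0, 0.001], [0, 0, 0.001], [0, 0, 0.001], [0, 0, 0], [0, 0, 0]], turn=[0, 0, 0, 0, 0])

```text
t: 40.5
ee_pos: [0.6198, -0.1333, 0.0492]
eef_rot: [2.222, -2.221, 0.0]
ft_force: [-0.2, 0.3, -1.3]
gripper_width: 0.0396
```

>>> arm_command(xyz=[[0, 0, 0.001], [0, 0, 0], [0, 0, 0]], turn=[0, 0, 0])

```text
t: 40.88
ee_pos: [0.6199, -0.1333, 0.0483]
eef_rot: [-2.222, 2.221, -0.0]
ft_force: [0.5, 0.5, -0.4]
gripper_width: 0.0396
```

>>> arm_command(xyz=[[0, 0, 0.001], [0, 0, 0], [0, 0, 0]], turn=[0, 0, 0])

```text
t: 41.25
ee_pos: [0.6199, -0.1333, 0.0482]
eef_rot: [-2.222, 2.221, -0.001]
ft_force: [-2.6, 0.7, 6.9]
gripper_width: 0.0396
```

>>> arm_command(xyz=[[0, 0, -0.001], [0, 0, 0], [0, 0, 0]], turn=[0, 0, 0])

```text
t: 41.62
ee_pos: [0.6198, -0.1333, 0.0482]
eef_rot: [2.222, -2.221, 0.0]
ft_force: [-0.5, 0.3, 0.3]
gripper_width: 0.0398
```

The adapter is down at z .0482, as predicted. I release, lift, back away and check.

>>> arm_command(xyz=[[0, 0, 0], [0, 0, 0], [0, 0, 0], [0, 0, 0], [0, 0, 0]], turn=[0, 0, 0, 0, 0], hand=0.7)

```text
t: 42.25
ee_pos: [0.6198, -0.1333, 0.0482]
eef_rot: [-2.222, 2.221, -0.0]
ft_force: [-0.1, 0.6, 0.2]
gripper_width: 0.062
```

>>> arm_command(xyz=[[0, 0, -0.01], [0, 0, -0.02], [0, 0, -0.04], [0, 0, -0.05], [0, 0, -0.05], [0, 0, -0.03], [0, 0, 0]], turn=[0, 0, 0, 0, 0, 0, 0])

```text
t: 43.12
ee_pos: [0.6215, -0.1337, 0.2525]
eef_rot: [-2.218, 2.218, -0.01]
ft_force: [0.5, -0.3, -0.3]
gripper_width: 0.0619
```

>>> arm_command(xyz=[[0.04, 0.01, 0], [0.05, 0.03, 0], [0.05, 0.03, 0], [0.05, 0.03, 0], [0.05, 0.03, 0], [0.05, 0.03, 0], [0.03, 0.02, 0], [0, 0, 0]], turn=[0, 0, 0, 0, 0, 0, 0, 0])

```text
t: 44.12
ee_pos: [0.436, -0.4566, 0.2474]
eef_rot: [2.212, -2.227, -0.002]
ft_force: [-0.5, 0.4, -0.3]
gripper_width: 0.0617
```

```bash
python3 d.py
python3 - <<'E'
from h import *
b=cap('top')['frame'][120:290,160:470,::-1]
c=cap('side')['frame'][140:300,190:390,::-1]
cv2.imwrite('pics/c9.png',np.hstack([cv2.resize(b,(470,300),interpolation=2),cv2.resize(c,(330,300),interpolation=2)]))
E
```

```text
t 44.125 tcp [ 0.436  -0.4566  0.2474] jaw -90.38 tilt z [-0.003 -0.001 -1.   ] w 0.0617 q [ 0.79  0.71 -0.1   1.56  0.09  0.88 -0.93] F [-0.5  0.4 -0.3]
```

View pics/c9.png

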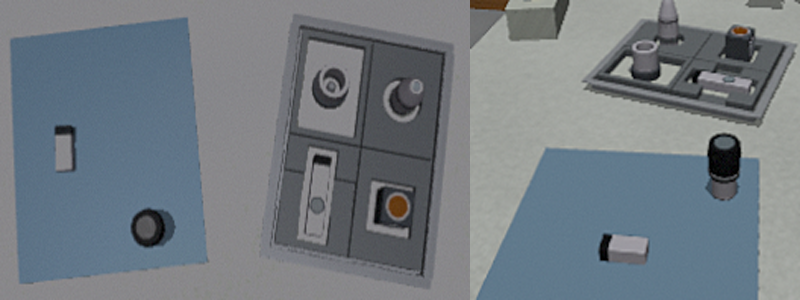

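All four parts are home, with the spigot showing inside the adapter's bore. The eyepiece and short slider have not moved, and the arm is clear. I hand in.

```bash
python3 -c "
from station import ctrl; print(ctrl.sign_off())"
```

```text
the job is handed in; nothing more can be done
None
```

I put the objective, filter cube, long slider and camera adapter away, in that order, and handed the job in at about 44 s of the 102 s allowed. Each part was lowered in 1 mm steps until contact and then released.

- **Seating:** Every part touched down within about 0.2 mm of the height expected for its nest floor. The largest contact force I read while seating was about 12 N.
- **Last pictures:** They show the objective upright in the round pocket, the cube in the square pocket and the slider flat in the slot. The adapter is over the spigot, which shows inside its bore. The eyepiece and short slider look unmoved on the mat, judged by eye, and the arm was clear.
- **Disagreements:** None of the checks failed. The two cameras differed by up to 5 mm on the adapter's position, so I used the point triangulated from both views, and the grasp was good.

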